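Release the clamped lock cylinder

TASK

One of the two clamps on the bench holds a brass lock cylinder. Its jaw is locked: draw that clamp's lock bar fully out sideways by its small knob, then pull its black jaw handle all the way back so that the cylinder is free to be taken out. Leave the cylinder standing in its seat, the lock bar out, and the empty clamp locked as it is.

Things in the scene. Friction and masses are not known exactly. Their poses are not given: they have to be found in the camera images.
- clamp: Clamp holding the brass cylinder, fixed to the bench. Origin: underside, on the jaw's centre line; z up. In mm: grey base x -75..75, y -45..65, 12 high. From +x: fixed jaw 44 mm high, seat with cylinder (x 35..56), moving steel jaw 42 high, 50 wide, sliding along -x. Behind it a dark lock bar, sliding along +y in a guide 35 mm high at y 35..55. The empty clamp is alike.
- clamp_knob (a point): Upright aluminium knob on that clamp's lock bar, 18 mm diameter, 38 to 72 mm above the bench; this point on its axis at 60 mm. In the clamp's frame it starts at x -6, y 70..76 mm and slides along +y to its stop at y 110 against 2 N friction plus light damping; stays where left. The jaw is blocked until it passes y 95.
- clamp_handle (a point): Upright round black handle on that clamp's moving jaw, 24 mm diameter, 56 to 100 mm above the bench; this point on its axis at 82 mm. In the clamp's frame it starts at x 16, y 0 mm (shut) and slides along -x to its stop at x -24 against 2.5 N friction plus light damping; stays where left. With the lock bar in it moves only 3 mm.
- cylinder: Brass lock cylinder, 17 x 69 x 44 mm, loose, standing in the clamp's seat between lips 8 mm high. Origin: centre of its underside, 12 mm above the bench; z up, y along its length and the clamp's y.
- spare_knob (a point): The same knob on the lock bar of the other, empty clamp (same build, own position and angle); to be left where it is.
Mind the look-alikes: they are no part of the job. Leave any green look-alike of the cylinder alone.

How it is judged:
By the outcome, as a careful person would: the job done as asked, in the order asked, and still so for the second after the job is handed in, with the robot touching nothing.
It also fails if it takes over 38 s, if anything falls off the work surface, if the arm or the gripper's body presses on something with over 40 N, if the wrist force passes 120 N, or if a joint passes its speed limit or range.

ROBOT

A 6-joint arm with a two-finger parallel gripper is mounted at the origin on a cart in front of the work surface, level with it; the furniture and walls round the work are solid. World frame = base frame: x ahead of the robot, y to its left, z up, the work surface at z = 0. Lengths are in m, angles in degrees, forces in N, time in s.
With the tool pointing down it reaches from about 0.325 to 0.85 m from the base axis. Payload 15.5 kg.
Tool frame: the origin (TCP) lies midway between the tips of the shut fingers; the grasp point (between the pads) lies 19 mm behind it; z points along the fingers, y is the line along which they close (so a half turn about z gives the same grasp; the last joint's range is limited). The gripper opens to 91 mm and grips with 3 to 60 N. Pads are 32 mm wide; open, the fingers measure 118 mm over their backs; the gripper's body (76 mm by 178 mm) begins 60 mm behind the grasp point.
Start: joints at [-68.669, 28.281, 77.091, -0, 74.628, -5.472], TCP at [0.282, -0.558, 0.214] pointing down, gripper open.
Joint ranges: [-166.48, 166.48], [-47.26, 123.95], [12.59, 153.08], [-70.14, 250.14], [6.76, 159.57], [-176.63, 176.63]. Speed limits (degrees/s): [108.29, 108.29, 147.25, 172.46, 172.46, 172.46].

INTERFACE

Orientations are given as a 3x3 rotation matrix whose columns are the frame's x, y, z axes.
In Python, from bench import ctrl gives the robot as it stands. The module is installed in compiled form; this text tells all that it offers. Calls block until the motion is done:
- ctrl.goto(position, orientation): joint-space move of the TCP to a pose.
- ctrl.move_l(position, vel=0.15, ori=None, contact_N=None): straight line of the TCP; ori=None keeps the orientation; vel is the mean speed in m/s. With contact_N (N) it stops when the force on the tool has changed by that much, and returns True; else False.
- ctrl.movej(angles): joint-space move.
- ctrl.command_gripper(opening): opening from 0.0 (shut) to 1.0 (fully open); the grip force is fixed at half the most; returns when the fingers have stopped.
- ctrl.sleep(seconds).
- ctrl.ik(position, orientation): joint angles nearest the present ones, or None.
- ctrl.read_camera(name): name is "scene" or "top" or "wrist"; returns the picture (420x560x3 uint8, blue, green, red); there is no depth.
- ctrl.camera_params(name): a dict with "fx", "fy", "cx", "cy" (pixels), "pose" (4x4, takes a point from camera to world coordinates); the wrist camera has in their place "T_tool_cam" (4x4, takes a point from camera to tool coordinates, whose origin is the TCP and whose axes are the flange's). Camera axes: x right, y up, looking along -z (the intrinsics and any distortion apply to the point x, -y, -z); pixel columns grow to the right and rows downward; lengths in m; the calibration is good to about 2 mm. The wrist camera is an equidistant fisheye: a pixel r from the principal point sees the ray r / f radians off the axis. A picture is of the moment at which its call begins: read the wrist's pose just before it. camera_params takes no time and is no camera call.
A pose or a line that the arm cannot do raises ctrl.MotionError and nothing moves.
- ctrl.sign_off(): hands the job in; it is judged then, once.
Readings, each from a call of its own:
- ctrl.current_t(): time.
- ctrl.current_q(): joint angles.
- ctrl.current_dq(): joint speeds.
- ctrl.current_effort(): joint torques, N m.
- ctrl.current_tool_pos(): TCP position.
- ctrl.current_eef_rot(): TCP orientation.
- ctrl.current_contact_force(): force on the tool from outside, world axes, zero at the start.
- ctrl.current_wrist_torque(): the same for the moment, N m.
- ctrl.current_grip_width(): opening from 0.0 (shut) to 1.0 (fully open).
- ctrl.current_grasp_force(): force on a finger pad.
Only numpy, scipy, OpenCV 4.12 (cv2) and the standard library are available. Lean on these libraries where they do the work, as an engineer would, in place of code of your own. Each camera call takes 0.05 s, during which the arm holds its last target. There are 200 camera calls.

## Working session

There is one attempt and no reset: what is moved stays moved. The work goes in short steps, each a Python script; the robot and the scene stay as the last script left them, time stands still between calls to the robot, and variables do not carry over. Pictures are saved under pics/ and viewed, at most 10 in all, crops included, and the job is handed in when it is done.

```bash
mkdir -p pics; python3 - <<'E'
from bench import ctrl
import cv2, numpy as np
for n in ("scene","top"):
    im=ctrl.read_camera(n); cv2.imwrite(f"pics/{n}0.png",im)
    p=ctrl.camera_params(n); print(n,{k:(np.round(v,4).tolist()) for k,v in p.items()})
print({k:np.round(v,4).tolist() for k,v in ctrl.camera_params("wrist").items()})
print(ctrl.current_t(),ctrl.current_eef_rot())
E
```

```text
scene {'fx': 395.3041, 'fy': 395.3041, 'cx': 278.9997, 'cy': 198.9712, 'pose': [[0.8525, 0.2857, -0.4377, 0.1412], [-0.5222, 0.4299, -0.7365, -0.5174], [-0.0223, 0.8565, 0.5157, 0.5376], [0.0, 0.0, 0.0, 1.0]]}
top {'fx': 421.8909, 'fy': 421.8909, 'cx': 284.5706, 'cy': 204.5026, 'pose': [[0.0037, 0.9857, -0.1686, 0.3998], [-0.9999, 0.0058, 0.0122, 0.0884], [0.013, 0.1685, 0.9856, 0.9101], [0.0, 0.0, 0.0, 1.0]]}
{'fx': 325.1923, 'fy': 325.1923, 'cx': 277.0399, 'cy': 211.757, 'T_tool_cam': [[-0.001, 0.957, 0.2902, 0.0827], [1.0, 0.0009, 0.0004, 0.0007], [0.0001, 0.2902, -0.957, -0.1703], [0.0, 0.0, 0.0, 1.0]]}
0.1 [[ 8.92565432e-01  4.50917705e-01 -4.15667268e-04]
 [ 4.50917888e-01 -8.92564859e-01  1.01561835e-03]
 [ 8.69502979e-05 -1.09393764e-03 -9.99999398e-01]]
```

View pics/top0.png

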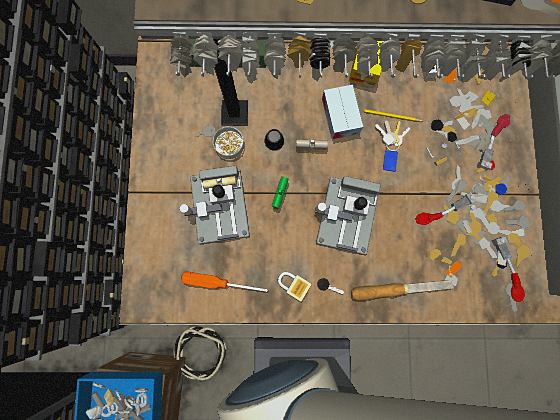

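View pics/scene0.png

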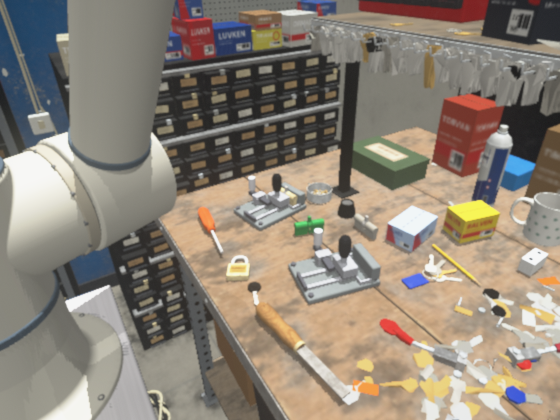

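The top view shows two clamps. The left one, at about (220,205), has a brass-coloured body in its seat at (218,183), a knob at (184,209) and a handle at (218,191). The right one, at about (345,212), has an empty seat, with its knob at (321,210) and handle at (360,203). The left one fits the task; I'll confirm with an enlarged crop.

```bash
cat > h.py <<'E'
import numpy as np, cv2
from bench import ctrl
def ray(cam,u,v):
    p=ctrl.camera_params(cam); P=p["pose"]
    d=P[:3,:3]@np.array([(u-p["cx"])/p["fx"],-(v-p["cy"])/p["fy"],-1.]); return P[:3,3],d
def at_z(cam,u,v,z):
    o,d=ray(cam,u,v); return o+d*(z-o[2])/d[2]
def proj(cam,X):
    p=ctrl.camera_params(cam); P=p["pose"]; c=P[:3,:3].T@(np.asarray(X)-P[:3,3])
    return np.array([p["cx"]+p["fx"]*c[0]/-c[2], p["cy"]-p["fy"]*c[1]/-c[2]])
E
python3 - <<'E'
from h import *
t=cv2.imread("pics/top0.png"); s=cv2.imread("pics/scene0.png")
a=cv2.resize(t[155:255,170:260],None,fx=4.4,fy=5.5,interpolation=cv2.INTER_CUBIC)
a=cv2.resize(t[155:255,170:260],None,fx=5,fy=5,interpolation=cv2.INTER_CUBIC)
b=cv2.resize(s[165:235,230:310],None,fx=4,fy=4,interpolation=cv2.INTER_CUBIC)
c=np.zeros((500,450+320,3),np.uint8); c[:,:450]=a; c[:280,450:]=b
cv2.imwrite("pics/crop0.png",c)
for n,u,v,z in (("knob",184,209,.072),("handle",218,191,.1),("spareknob",321,210,.072),("sparehandle",360,203,.1)): print(n,at_z("top",u,v,z).round(4))
E
```

```text
knob [0.5328 0.2798 0.072 ]
handle [0.5644 0.2087 0.1   ]
spareknob [0.5323 0.0047 0.072 ]
sparehandle [ 0.5422 -0.069   0.1   ]
```

View pics/crop0.png

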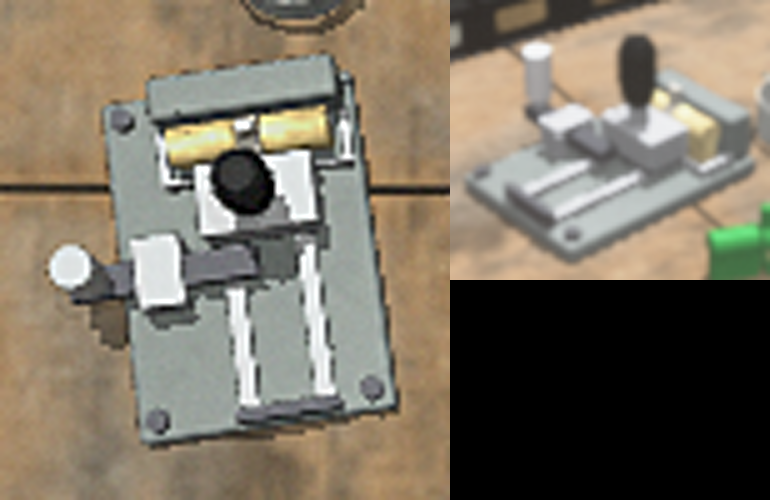

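The crop confirms it: a two-tone brass cylinder sits in the left clamp's seat. The knob top is at crop (70,267), or pixel (184.0,208.4), and the handle top is near crop (238,175), or pixel (217.6,190). Next I'll fit the clamp pose from the base corners plus the knob and handle.

```bash
cat >> h.py <<'E'
def fit(M,W):  # planar rigid fit model->world
    M=np.array(M,float);W=np.array(W,float);m=M.mean(0);w=W.mean(0);A=M-m;B=W-w
    th=np.arctan2((A[:,0]*B[:,1]-A[:,1]*B[:,0]).sum(),(A*B).sum())
    R=np.array([[np.cos(th),-np.sin(th)],[np.sin(th),np.cos(th)]]);o=w-R@m
    return o,th,((M@R.T+o-W)*1e3).round(1)
E
python3 - <<'E'
from h import *
px=lambda x,y:(170+x/5-.4,155+y/5-.4)
pts=[((.075,.065),(106,105),.012),((-.075,.065),(145,443),.012),((-.075,-.045),(397,408),.012),((.016,0),(238,175),.1),((-.006,.073),(70,266),.072)]
M=[p[0] for p in pts];W=[at_z("top",*px(*p[1]),p[2])[:2] for p in pts]
o,th,r=fit(M,W);print(o,np.degrees(th),r.tolist())
# scene: knob top centre crop(537,48) handle top (637,42)->x-450
for n,u,v,k in(("knob",230+87/4,165+48/4,4),("handle",230+187/4,165+40/4,3)):
    o1,d1=ray("top",*px(*pts[k][1]));o2,d2=ray("scene",u,v)
    s=np.linalg.lstsq(np.c_[d1,-d2],o2-o1,rcond=None)[0];a=o1+d1*s[0];b=o2+d2*s[1];print(n,a.round(4),b.round(4))
c,s=np.cos(th),np.sin(th);X=np.array([c,s,0]);Y=np.array([-s,c,0]);R=np.c_[X,-Y,[0,0,-1]]
k=np.array([*o,0])-.006*X+.073*Y
# raised look: put the wrist camera over the clamp
ctrl.goto([k[0]-.06,k[1]-.05,.20],R)
T=np.eye(4);T[:3,:3]=ctrl.current_eef_rot();T[:3,3]=ctrl.current_tool_pos()
im=ctrl.read_camera("wrist");cv2.imwrite("pics/w1.png",im);np.save("w1.npy",T)
print(T.round(4),ctrl.current_q(),ctrl.current_t())
E
```

```text
[0.5518776  0.20767358] 8.416716440775732 [[0.5, 1.0], [-0.9, 1.6], [-0.2, -0.7], [0.6, -0.3], [0.0, -1.7]]
knob [0.5355 0.2811 0.0701] [0.5368 0.2805 0.0701]
handle [0.5678 0.2108 0.0968] [0.5691 0.2102 0.097 ]
[[ 9.893e-01  1.457e-01  1.000e-04  4.756e-01]
 [ 1.457e-01 -9.893e-01 -1.000e-04  2.285e-01]
 [ 1.000e-04  1.000e-04 -1.000e+00  2.000e-01]
 [ 0.000e+00  0.000e+00  0.000e+00  1.000e+00]] [ 1.91835762e+01  2.13569541e+01  9.18353214e+01 -2.60600137e-03
  6.68037804e+01  1.00809642e+02] 3.0
```

View pics/w1.png

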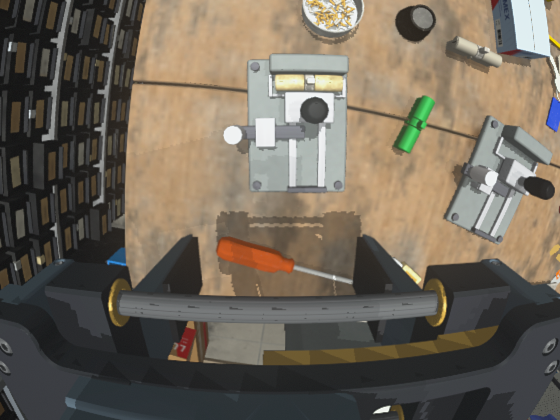

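The wrist view shows the same clamp, with the brass cylinder at (310,83), knob top at (233,134) and handle top at (315,110). The fit residuals are at most 1.7 mm, and the triangulated heights of 70 and 97 mm match the 72 and 100 mm given. I'll check with the wrist rays, then take the knob.

```bash
cat >> h.py <<'E'
def wrist_at_z(T,u,v,z):
    p=ctrl.camera_params("wrist");a=np.array([u-p["cx"],-(v-p["cy"])]);r=np.hypot(*a);t=r/p["fx"]
    C=T@p["T_tool_cam"];d=C[:3,:3]@np.array([*(a/r*np.sin(t)),-np.cos(t)]);o=C[:3,3];return o+d*(z-o[2])/d[2]
o=np.array([.5519,.2077,0]);th=np.radians(8.42)
X=np.array([np.cos(th),np.sin(th),0]);Y=np.array([-np.sin(th),np.cos(th),0]);Z=np.array([0,0,1.])
def cl(x,y,z): return o+x*X+y*Y+z*Z
def tocl(p): d=np.asarray(p)-o; return np.array([d@X,d@Y,d[2]])
E
python3 - <<'E'
from h import *
T=np.load("w1.npy")
k=tocl(wrist_at_z(T,233,134,.072));h=tocl(wrist_at_z(T,315,110,.1));print(k.round(4),h.round(4))
assert abs(k[0]+.006)<.005 and .066<k[1]<.08 and abs(h[0]-.016)<.006
R=np.c_[X,-Y,-Z]
ctrl.command_gripper(.5)
ctrl.move_l(cl(-.006,.074,.13),vel=.2,ori=R)
print("hit",ctrl.move_l(cl(-.006,.074,.043),vel=.1,contact_N=6))
p=ctrl.current_tool_pos();print(tocl(p).round(4))
if p[2]<.05:
    ctrl.command_gripper(0)
    print("grip",ctrl.current_grip_width()*91,ctrl.current_grasp_force(),ctrl.current_contact_force().round(1))
    # pull to the stop
    print("stop",ctrl.move_l(cl(-.006,.116,.043),vel=.04,contact_N=14))
    print(tocl(ctrl.current_tool_pos()).round(4),ctrl.current_contact_force().round(1),ctrl.current_grip_width()*91)
print(ctrl.current_t())
E
```

```text
[-0.0056  0.0714  0.072 ] [ 0.0158 -0.0001  0.1   ]
hit False
[-0.0056  0.0741  0.0436]
grip 17.30708568631648 30.000617802143097 [-0.4 -1.5  3.4]
stop True
[-0.0062  0.1095  0.0431] [ 1.1 -6.2  7.5] 16.85594033516686
6.9167
```

```bash
python3 - <<'E'
from h import *
p=tocl(ctrl.current_tool_pos())
print("stop",ctrl.move_l(cl(-.006,p[1]+.006,.043),vel=.03,contact_N=20),tocl(ctrl.current_tool_pos()).round(4),ctrl.current_contact_force().round(1))
ctrl.command_gripper(.5)
print(tocl(ctrl.current_tool_pos()).round(4))
ctrl.move_l(cl(-.006,.1105,.20),vel=.15)
ctrl.move_l(cl(-.08,.06,.20),vel=.2)
T=np.eye(4);T[:3,:3]=ctrl.current_eef_rot();T[:3,3]=ctrl.current_tool_pos();np.save("w2.npy",T)
im=ctrl.read_camera("wrist");cv2.imwrite("pics/w2.png",cv2.resize(im[:210,150:430],None,fx=2.5,fy=2.5))
for R in (np.c_[Y,X,-Z],np.c_[-Y,-X,-Z]):print(ctrl.ik(cl(.016,0,.15),R))
print(ctrl.current_t())
E
```

```text
stop True [-0.0062  0.1095  0.043 ] [  2.3 -10.5  10.8]
[-0.0066  0.11    0.0425]
[ 1.46526646e+01  3.04931004e+01  8.42935878e+01 -2.54444375e-14
  6.52133118e+01  6.23266456e+00]
[ 1.46526646e+01  3.04931004e+01  8.42935878e+01 -2.54444375e-14
  6.52133118e+01 -1.73767335e+02]
9.5833
```

View pics/w2.png

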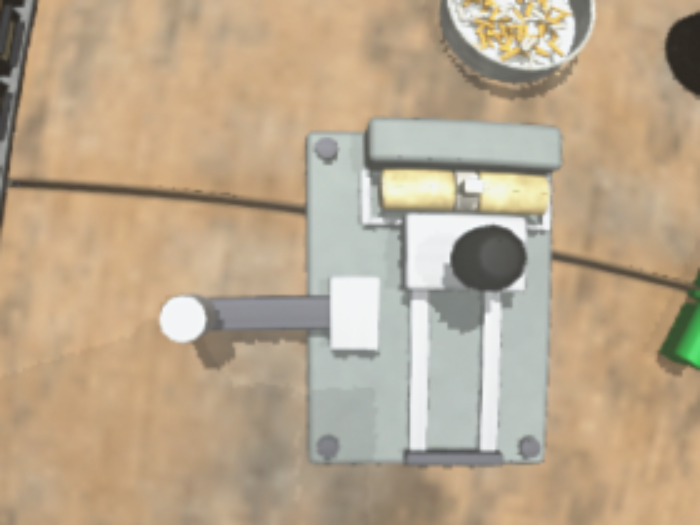

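The lock bar is out and the bar end has cleared the guide: the knob is at crop (183,319), at the stop y≈110. The cylinder still stands in its seat at (465,190). Now the handle.

```bash
python3 - <<'E'
from h import *
R=np.c_[Y,X,-Z]
ctrl.goto(cl(.016,0,.17),R)
print("hit",ctrl.move_l(cl(.016,0,.063),vel=.1,contact_N=6))
p=tocl(ctrl.current_tool_pos());print(p.round(4))
if p[2]<.07:
    ctrl.command_gripper(0)
    print("grip",ctrl.current_grip_width()*91,ctrl.current_grasp_force(),ctrl.current_contact_force().round(1))
    print("stop",ctrl.move_l(cl(-.031,0,.063),vel=.04,contact_N=14),tocl(ctrl.current_tool_pos()).round(4))
    x=tocl(ctrl.current_tool_pos())[0]
    print("stop",ctrl.move_l(cl(x-.006,0,.063),vel=.03,contact_N=20),tocl(ctrl.current_tool_pos()).round(4),ctrl.current_contact_force().round(1),ctrl.current_grip_width()*91)
print(ctrl.current_t())
E
```

```text
hit False
[0.0164 0.     0.0636]
grip 22.977639103156054 30.00099483761005 [-2.5 -0.2  5.8]
stop True [-0.0242 -0.0003  0.0633]
stop True [-0.0241 -0.0003  0.0633] [ 5.1  0.  -0.6] 22.64571517555012
13.9917
```

The handle is at its stop, x −24. Next I'll release it, lift straight up and look.

```bash
python3 - <<'E'
from h import *
ctrl.command_gripper(.6)
print(tocl(ctrl.current_tool_pos()).round(4))
ctrl.move_l(cl(-.024,0,.2),vel=.15)
ctrl.goto(cl(-.09,.05,.22),np.c_[X,-Y,-Z])
im=ctrl.read_camera("wrist");cv2.imwrite("pics/w3.png",cv2.resize(im[:240,150:560],None,fx=1.9,fy=1.9))
print(ctrl.current_t(),ctrl.current_contact_force().round(1))
E
```

```text
[-0.0238 -0.0002  0.0634]
17.3 [-0.4  0.6 -0.1]
```

View pics/w3.png

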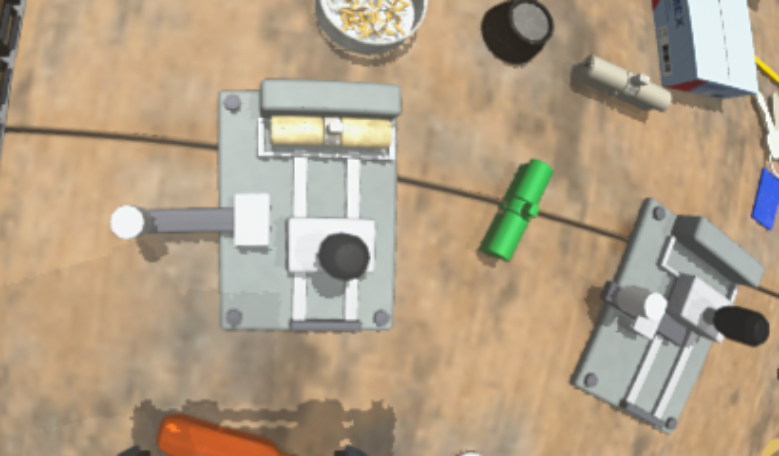

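The jaw is all the way back, with the handle at (344,256). The bar is out, with the knob at (127,222), and the cylinder is standing in its seat at (332,131). The empty clamp at right is unchanged. I'm handing the job in.

```bash
python3 -c "
from bench import ctrl
print(ctrl.sign_off())"
```

```text
the job is handed in; nothing more can be done
None
```

The job is handed in at about 17 s: the lock bar is drawn to its stop, the jaw is pulled fully back, the cylinder is still standing in its seat, and the empty clamp was not touched.

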